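# Seat a tripod column tube in the V-blocks and clamp it

### The job

Take the aluminium tripod tube from its wooden rest and lower it gently into the two V-blocks of the cradle, about a centimetre short of the yellow stop; then, with the clamp still open, push it along the grooves until its end is pressed against the stop with a light, steady push (about 8 N). With the tube lying fully home, swing the clamp arm over and press its rubber pad down on the tube until the pad is squeezed about half way, then let go; never jam or drop anything hard, and leave the other things on the table alone.

Things in the scene. Friction and masses are not known exactly. Their poses are not given: they have to be found in the camera images.
- tube_center (a point): Centre of the loose bare aluminium tripod-column tube: solid-looking round tube, 28 mm diameter, 220 mm long, black ends, 0.18 to 0.35 kg; its y axis runs along the tube (both ends are alike). It starts lying loose on the wooden rest, its centre 54 mm above the table.
- rest: Wooden rest fixed to the table, where the tube starts: a base 70 x 220 x 10 mm (y along the tube) with two posts at y = -85 and +85 mm, 56 mm (x) x 22 mm (y), top at 40 mm, each with an 8 mm high lip at either side. The 148 mm between the posts is free for the fingers. Origin at the centre of its underside.
- cradle: Clamping cradle fixed to the table: blue base plate 150 (x) x 280 (y) x 12 mm, origin at the centre of its underside, z up. Two steel V-blocks, each 30 mm long, at y = -70 and +70 mm, 110 mm of free space between them for the fingers. Two blue hinge cheeks carry the clamp at x = 62, y = 52 and 88 mm, up to 78 mm high.
- seat (a point): Where the tube's centre must be when seated in the Vs and touching the stop: cradle x = 0, y = 0, 45.8 mm up. Axes as the cradle's: the grooves run along y. Each V is 90 degrees, open upward, apex 26 mm up, mouth 57 mm wide at 54 mm up; a tube let go within it rolls to the middle.
- stop: Rigid yellow end stop on the cradle, at its +y end: 50 mm wide, 12 to 60 mm high; its origin is the cradle's origin. Its face (stop_face) looks to the cradle's -y.
- stop_face (a point): Centre of the stop's face, at y = 110 mm in the cradle, 45.8 mm up: the tube touches it with its end when the tube's centre is at the cradle's y = 0.
- clamp (a joint): Clamp arm angle, rad; friction hinge (about 0.45 N m), stays where left. Axis along the cradle's y through x = 62, y = 70, z = 70 mm. 0: arm level, pointing to the cradle's -x across the tube over the +y V-block; pi/2: upright; starts leaning back past upright (1.8 to 2.1). Its sprung pad meets a seated tube at about 0.07 and is squeezed 4 mm at 0.
- pad (a joint): How far the clamp's rubber pad (24 x 20 mm, under the arm 62 mm from the hinge) is squeezed in, m: 0 free, 0.008 bottomed out; spring 1500 N/m (6 N at 4 mm).
- clamp_handle (a point): Centre of the red handle at the end of the clamp arm: 16 mm wide (along the hinge axis), 16 mm thick, 40 mm long along the arm, centre 120 mm from the hinge axis; x, y, z are the arm's own axes (x points from the handle to the hinge; y along the hinge axis).
- mug: Bystander: blue mug, 76 mm across, 85 mm tall, handle to its +y; origin at the centre of its underside. Leave it alone.
- jar: Bystander: amber jar with black lid, 80 mm across, 130 mm tall; origin at the centre of its underside. Leave it alone.
- screwdriver: Bystander: screwdriver lying on the table, about 0.2 m long along its x; origin at the centre of its underside. Leave it alone.
- ball_head: Bystander: tripod ball head standing on its base, 52 mm across, 82 mm tall; origin at the centre of its underside. Leave it alone.
- camera: Bystander: black camera, 55 x 115 x 84 mm, lens towards its -x; origin at the centre of its underside. Leave it alone.
- tea_tin: Bystander: green tin, 72 mm across, 100 mm tall; origin at the centre of its underside. Leave it alone.

How it is judged:
By the outcome, as a careful person would: the job done as asked, in the order asked, and still so for the second after the job is handed in, with the robot touching nothing.
It also fails if it takes over 72 s, if anything falls off the work surface, if the arm or the gripper's body presses on something with over 40 N, if the wrist force passes 120 N, or if a joint passes its speed limit or range.

### The arm

A 7-joint arm with a two-finger parallel gripper is mounted at the origin on the work surface. World frame = base frame: x ahead of the robot, y to its left, z up, the work surface at z = 0. Lengths are in m, angles in rad, forces in N, time in s.
With the tool pointing down it reaches from about 0.425 to 0.95 m from the base axis. Payload 4.7 kg.
Tool frame: the origin (TCP) lies between the finger pads; the fingertips stand 25 mm ahead of it and the grasp point (between the pads) lies 6 mm ahead of it; z points along the fingers, y is the line along which they close (so a half turn about z gives the same grasp; the last joint's range is limited). The gripper opens to 85 mm and grips with 20 to 120 N. Pads are 22 mm wide; open, the fingers measure 114 mm over their backs; the gripper's body (76 mm by 85 mm) begins 54 mm behind the grasp point. The pads swing forward as they close: fully open they stand 13 mm farther back than shut.
Start: joints at [1.112, 0.469, -0.049, 1.532, 0.024, 1.141, -0.082], TCP at [0.281, -0.614, 0.256] pointing down, gripper open.
Joint ranges: [-2.59, 2.59], [-0.33, 1.99], [-1.39, 1.29], [0.1, 2.45], [-1.04, 4.18], [0.21, 1.99], [-2.66, 2.66]. Speed limits (rad/s): [2.57, 2.57, 3.14, 3.14, 3.14, 3.14, 3.14].

### API

Orientations are given as a 3x3 rotation matrix whose columns are the frame's x, y, z axes.
In Python, from rig import * gives the robot as it stands. Calls block until the motion is done:
- movep(position, orientation): joint-space move of the TCP to a pose.
- move_l(position, attitude=None, feed=0.15, until_force=None): straight line of the TCP; attitude=None keeps the orientation; feed is the mean speed in m/s. With until_force (N) it stops when the force on the tool has changed by that much, and returns True; else False.
- move_joints(angles): joint-space move.
- command_gripper(opening, newtons=None): finger opening in m; newtons is the grip in N (None keeps the last); returns when the fingers have stopped.
- sleep(seconds).
- inverse_kinematics(position, orientation): joint angles nearest the present ones, or None.
- sense(): the state.
- camera(name): name is "scene" or "top" or "wrist"; returns (picture, depth): 384x512x3 uint8, red, green, blue; 384x512 float32, m along the optical axis (not along the pixel's ray), 0 where there is no reading.
- camera_params(name): a dict with "K" (3x3 intrinsics, pixels), "dist" ([k1, k2, p1, p2, k3] as OpenCV has them; the pictures are not rectified), "position" and "rotation" of the camera in the world; the wrist camera has in their place "tool_from_camera" (4x4, takes a point from camera to tool coordinates, whose origin is the TCP and whose axes are the flange's). Camera axes: x right, y down, z forward; pixel columns grow to the right and rows downward; lengths in m; the calibration is good to about 2 mm. A picture is of the moment at which its call begins: read the wrist's pose just before it. camera_params takes no time and is no camera call.
A pose or a line that the arm cannot do raises Unreachable and nothing moves.
- finish_job(): hands the job in; it is judged then, once.
The state is a dict: "time_s": time; "joint_pos": joint angles; "qd": joint speeds; "joint_efforts": joint torques, N m; "position": TCP position; "tcp_rot": TCP orientation; "wrist_force": force on the tool from outside, world axes, zero at the start; "ft_torque": the same for the moment, N m; "finger_gap": finger opening in m; "gripper_force": force on a finger pad.
Only numpy, scipy, OpenCV 4.12 (cv2) and the standard library are available. Lean on these libraries where they do the work, as an engineer would, in place of code of your own. Each camera call takes 0.05 s, during which the arm holds its last target. There are 200 camera calls.

## Working session

There is one attempt and no reset: what is moved stays moved. The work goes in short steps, each a Python script; the robot and the scene stay as the last script left them, time stands still between calls to the robot, and variables do not carry over. Pictures are saved under pics/ and viewed, at most 10 in all, crops included, and the job is handed in when it is done.

```bash
ls; mkdir -p pics
python3 - <<'E'
from rig import *
import cv2,numpy as np
s=sense();print(s)
for n in("scene","top"):
    p,d=camera(n);np.savez(f"pics/{n}.npz",p=p,d=d);cv2.imwrite(f"pics/{n}1.png",p[:,:,::-1]);print(n,camera_params(n))
print(camera_params("wrist"))
E
```

```text
pics
{'time_s': 0.0, 'joint_pos': array([ 1.11209692,  0.46945403, -0.04861307,  1.53371545,  0.0241099 ,
        1.14101115, -0.08229114]), 'qd': array([-0.00013113, -0.00041229, -0.00039838,  0.00021595,  0.00100242,
        0.00167486,  0.0010595 ]), 'joint_efforts': array([-3.52328416e-04, -5.10311079e+01, -4.67881397e-02, -2.37718660e+01,
        1.06177977e-02,  7.60507799e-03, -8.97039200e-06]), 'position': array([ 0.28105351, -0.61310004,  0.25524384]), 'tcp_rot': array([[ 9.09023787e-01,  4.16743254e-01, -9.02522429e-04],
       [ 4.16744225e-01, -9.09022034e-01,  1.78681150e-03],
       [-7.57711335e-05, -2.00037517e-03, -9.99997996e-01]]), 'wrist_force': array([-0.47406519,  0.45494587,  0.50213728]), 'ft_torque': array([0.06219329, 0.01055805, 0.0371438 ]), 'gripper_force': 0.0, 'finger_gap': 0.08490161268292323}
scene {'K': array([[393.37689524,   0.        , 264.28500257],
       [  0.        , 393.37689524, 194.22114222],
       [  0.        ,   0.        ,   1.        ]]), 'dist': array([-0.14012227,  0.        ,  0.        ,  0.        ,  0.        ]), 'position': ar
[... 560 characters left out ...]
],
       [-0.99985253,  0.01199622, -0.01228843],
       [ 0.01132345, -0.07743764, -0.99693289]])}
{'K': array([[286.91448986,   0.        , 254.09168411],
       [  0.        , 286.91448986, 183.17408766],
       [  0.        ,   0.        ,   1.        ]]), 'dist': array([0.02334486, 0.        , 0.        , 0.        , 0.        ]), 'tool_from_camera': array([[-3.51046537e-04, -9.60712706e-01, -2.77544542e-01,
         6.89899699e-02],
       [ 9.99999933e-01, -3.07801195e-04, -1.99384192e-04,
        -4.69848126e-04],
       [ 1.06122385e-04, -2.77544594e-01,  9.60712750e-01,
        -1.17697651e-01],
       [ 0.00000000e+00,  0.00000000e+00,  0.00000000e+00,
         1.00000000e+00]])}
```

View pics/top1.png

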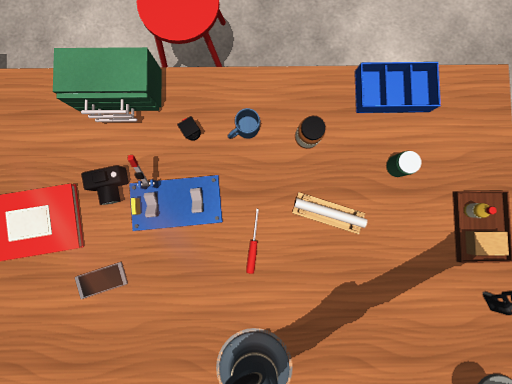

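View pics/scene1.png

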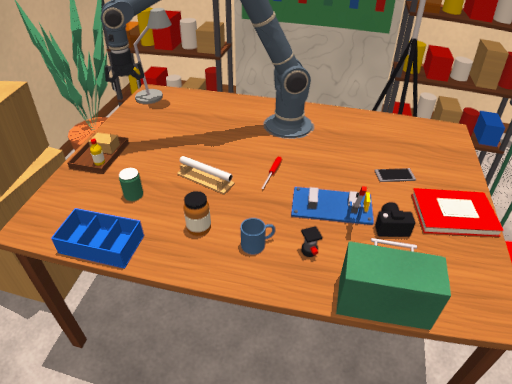

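The top view shows the tube on its rest at about (331,213), and the blue cradle centred at (176,203). The yellow stop is at (136,206) on the +y side, and the red clamp handle is at (132,159), leaning back. The camera sits close by at (105,183).

```bash
cat > h.py <<'E'
import numpy as np,cv2
from rig import *
def rays(uv,c,R):
    u=cv2.undistortPoints(np.float64(uv).reshape(-1,1,2),c["K"],c["dist"]).reshape(-1,2)
    return np.c_[u,np.ones(len(u))]@R.T
def onplane(uv,c,z,pos=None,R=None):
    pos=c["position"] if pos is None else pos; R=c["rotation"] if R is None else R
    r=rays(uv,c,R); return pos+r*((z-pos[2])/r[:,2])[:,None]
def pts(uv,d,c,pos=None,R=None):
    pos=c["position"] if pos is None else pos; R=c["rotation"] if R is None else R
    uv=np.asarray(uv); return pos+rays(uv,c,R)*d[uv[:,1],uv[:,0]][:,None]
def wristpose():
    s=sense();T=camera_params("wrist")["tool_from_camera"]
    return s["position"]+s["tcp_rot"]@T[:3,3], s["tcp_rot"]@T[:3,:3]
def big(m):
    n,l,st,_=cv2.connectedComponentsWithStats(m.astype(np.uint8));return l==1+np.argmax(st[1:,4])
def uvof(m): y,x=np.nonzero(m);return np.c_[x,y]
def box(m): return cv2.boxPoints(cv2.minAreaRect(uvof(m).astype(np.float32)))
E
python3 - <<'E'
from h import *
np.set_printoptions(precision=4,suppress=True)
f=np.load("pics/top.npz");p,d=f["p"],f["d"];c=camera_params("top")
hsv=cv2.cvtColor(p,cv2.COLOR_RGB2HSV);H,S,V=[hsv[...,i].astype(int) for i in range(3)]
yy,xx=np.mgrid[:384,:512]
roi=lambda a,b,e,g:(xx>=a)&(xx<b)&(yy>=e)&(yy<g)
blue=(H>100)&(H<125)&(S>120)&roi(125,230,170,235)
blue=big(blue);b=box(blue);print("blue",b,onplane(b,c,.012))
P=onplane(b,c,.012);print("size",[np.linalg.norm(P[i]-P[(i+1)%4]) for i in range(4)],P.mean(0))
yel=big((H>22)&(H<35)&(S>150)&roi(120,150,190,225));b=box(yel);print("stop",onplane(b,c,.06),onplane(b,c,.06).mean(0), np.median(pts(uvof(yel),d,c)[:,2]))
white=big((S<50)&(V>140)&roi(285,375,185,240));b=box(white);P=onplane(b,c,.058)
print("tube",b,P,"size",[np.linalg.norm(P[i]-P[(i+1)%4]) for i in range(4)],P.mean(0))
q=pts(uvof(white),d,c);print(np.median(q,0),q[:,2].max())
vb=(S<60)&(V>90)&roi(140,210,180,225)
n,l,st,ce=cv2.connectedComponentsWithStats(vb.astype(np.uint8))
for i in range(1,n):
    if st[i,4]>40: P=onplane(box(l==i),c,.054);print("V",st[i],P,P.mean(0))
red=(( H<8)|(H>172))&(S>150)&roi(120,150,150,180)
q=pts(uvof(big(red)),d,c);print("handle",len(q),q.mean(0),q.min(0),q.max(0))
cr=cv2.resize(p[110:250,80:230],None,fx=4,fy=4,interpolation=cv2.INTER_CUBIC);cv2.imwrite("pics/crop1.png",cr[:,:,::-1])
E
```

```text
blue [[128.3607 181.9672]
 [217.623  173.8525]
 [222.0082 222.0902]
 [132.7459 230.2049]] [[0.5715 0.3869 0.012 ]
 [0.5938 0.107  0.012 ]
 [0.4423 0.0939 0.012 ]
 [0.4209 0.3711 0.012 ]]
size [np.float64(0.2807854732567629), np.float64(0.15210641129201194), np.float64(0.2779497619774999), np.float64(0.15141456474740828)] [0.5071 0.2397 0.012 ]
stop [[0.519  0.3617 0.06  ]
 [0.5189 0.3498 0.06  ]
 [0.474  0.3492 0.06  ]
 [0.4742 0.3611 0.06  ]] [0.4965 0.3554 0.06  ] 0.0584813583032886
tube [[293.8532 206.156 ]
 [296.3853 197.7156]
 [367.211  218.9633]
 [364.6789 227.4037]] [[ 0.4884 -0.1265  0.058 ]
 [ 0.5137 -0.1347  0.058 ]
 [ 0.4471 -0.3468  0.058 ]
 [ 0.422  -0.3382  0.058 ]] size [np.float64(0.026615212312426972), np.float64(0.22230412575195133), np.float64(0.02655273813829291), np.float64(0.22188537031524458)] [ 0.4678 -0.2366  0.058 ]
[ 0.4669 -0.2336  0.0653] 1.1464905563390537
V [190 188  12  25 248] [[0.546  0.1875 0.054 ]
 [0.5488 0.1555 0.054 ]
 [0.4758 0.1483 0.054 ]
 [0.473  0.1802 0.054 ]] [0.5109 0.1679 0.054 ]
V [144 192  13  25 259] [[0.5356 0.3256 0.054 ]
 [0.537  0.2903 0.054 ]
 [0.4645 0.2859 0.054 ]
 [0.4631 0.321  0.054 ]] [0.5    0.3057 0.054 ]
handle 91 [0.6146 0.3203 0.1782] [ 0.6013  0.3108 -0.0013] [0.6398 0.3936 0.1998]
```

View pics/crop1.png

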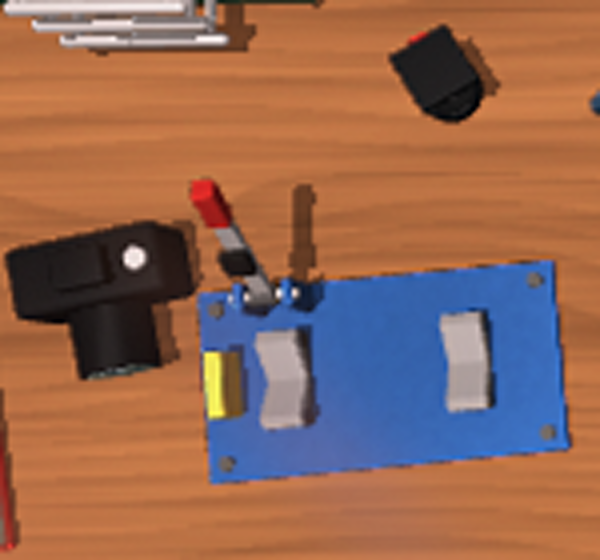

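The depth and ray measurements agree with the given sizes. The cradle is at about (0.506, 0.2395) with yaw 0.079, and the tube is at about (0.468, −0.236) with yaw −0.304. I'll take a close look at each with the wrist camera.

```bash
cat >> h.py <<'E'
def down(yaw):  # tool x at angle yaw, z down
    c,s=np.cos(yaw),np.sin(yaw);return np.array([[c,s,0],[s,-c,0],[0,0,-1.]])
E
python3 - <<'E'
from h import *
np.set_printoptions(precision=4,suppress=True)
for n,p,y in(("crad",[.506,.24,.30],np.pi/2+.079),("tube",[.468,-.236,.22],np.pi/2-.304)):
    print(inverse_kinematics(p,down(y)))
    movep(p,down(y));sleep(.3);pos,R=wristpose();im,d=camera("wrist")
    np.savez(f"pics/w{n}.npz",p=im,d=d,pos=pos,R=R);cv2.imwrite(f"pics/w{n}.png",im[:,:,::-1]);s=sense();print(s["time_s"],s["position"],s["wrist_force"])
E
```

```text
[ 0.2983  0.4474 -1.0992  1.7129  0.4193  1.2427 -0.8213]
3.55 [0.5061 0.2399 0.3   ] [-0.0618  0.0967  0.5418]
[ 1.1679  0.4343 -1.0001  1.8909  0.4216  1.0458 -0.3122]
5.6667 [ 0.4682 -0.2356  0.2201] [ 0.4171 -0.4049 -0.4684]
```

View pics/wcrad.png

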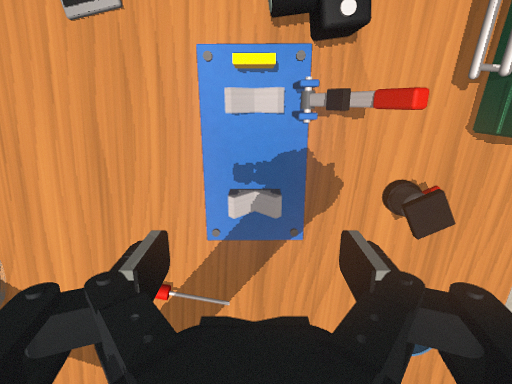

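View pics/wtube.png

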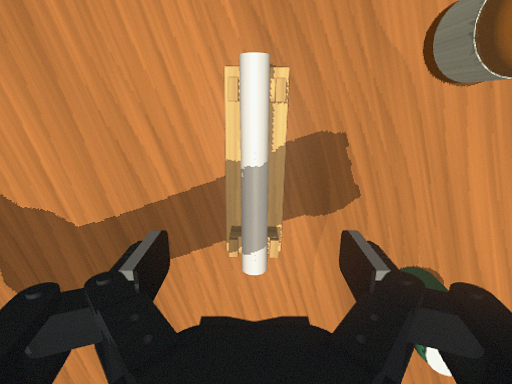

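The wrist cradle view shows the stop at (254,59), the V-blocks at (254,100) and (255,204), and the handle at (400,98). The wrist tube view shows the tube running from (255,53) to (254,273) on its rest.

Run:
```python
from h import *
np.set_printoptions(precision=4,suppress=True)
c=camera_params("wrist");yy,xx=np.mgrid[:384,:512]
roi=lambda a,b,e,g:(xx>=a)&(xx<b)&(yy>=e)&(yy<g)
def load(n):
    f=np.load(f"pics/w{n}.npz");h=cv2.cvtColor(f["p"],cv2.COLOR_RGB2HSV).astype(int);return f["d"],f["pos"],f["R"],h[...,0],h[...,1],h[...,2]
d,pos,R,H,S,V=load("crad");O=lambda m,z:onplane(box(m),c,z,pos,R)
# base plate long edges: fit lines per row on left edge, bottom edge
bl=big((H>100)&(H<125)&(S>120)&roi(190,320,35,245))
L=np.array([[np.nonzero(bl[r])[0][0]-.5,r] for r in range(60,225)]);
LP=onplane(L,c,.012,pos,R)
vx,vy,x0,y0=cv2.fitLine(LP[:,:2].astype(np.float32),cv2.DIST_HUBER,0,.001,.001).ravel();print("left edge",vx,vy,x0,y0)
u=np.array([vx,vy])*np.sign(vy);yaw=np.arctan2(-u[0],u[1]);print("yaw",yaw);ex=np.array([u[1],-u[0]])
Ri=[[np.nonzero(bl[r])[0][-1]+.5,r] for r in list(range(140,170))+list(range(190,225))]
RP=onplane(Ri,c,.012,pos,R)[:,:2]
print("x left/right",np.median(LP[:,:2]@ex),np.median(RP@ex))
T=onplane([[q,np.nonzero(bl[:,q])[0][0]-.5] for q in range(205,300)],c,.012,pos,R)[:,:2]
B=onplane([[q,np.nonzero(bl[:,q])[0][-1]+.5] for q in range(215,295)],c,.012,pos,R)[:,:2]
print("y top/bot",np.median(T@u),np.median(B@u))
ym=big((H>22)&(H<35)&(S>150)&(V>150)&roi(220,290,40,80))
P=O(ym,.06)[:,:2];print("stop x",np.sort(P@ex),"y",np.sort(P@u),np.median(pts(uvof(ym),d,c,pos,R)[:,2]))
for r in(roi(215,295,80,118),roi(215,295,175,222)):
    m=big((S<60)&(V>90)&r);P=O(m,.054)[:,:2];print("V x",np.sort(P@ex),"y",np.sort(P@u))
cx=(np.median(LP[:,:2]@ex)+np.median(RP@ex))/2;cy=(np.median(T@u)+np.median(B@u))/2;print("cradle",cx*ex+cy*u,cx,cy)
rm=big(((H<8)|(H>172))&(S>150)&roi(350,440,80,120));q=pts(uvof(rm),d,c,pos,R);q=q[q[:,2]>.1]
loc=np.c_[q[:,:2]@ex-cx,q[:,:2]@u-cy,q[:,2]];print("handle loc",np.median(loc,0),np.percentile(loc,2,0),np.percentile(loc,98,0))
k=np.polyfit(loc[:,0],loc[:,2],1);print("top face slope",k)
d,pos,R,H,S,V=load("tube")
m=big((S<60)&(V>90)&roi(235,275,40,285))
P=[];
for r in range(62,265):
    n=np.nonzero(m[r,235:275])[0]+235
    if len(n)>10:P.append([(n[0]+n[-1])/2,r])
Q=onplane(P,c,.056,pos,R);vx,vy,x0,y0=cv2.fitLine(Q[:,:2].astype(np.float32),cv2.DIST_HUBER,0,.001,.001).ravel();u=np.array([vx,vy])*np.sign(vy)
n=np.nonzero(m)[0];e=onplane([[255,n.min()-.5],[254.5,n.max()+.5]],c,.060,pos,R)[:,:2];s=e@u;print("tube yaw",np.arctan2(-u[0],u[1]),"len",abs(s[0]-s[1]))
print("centre",np.array([x0,y0])+u*(s.mean()-np.array([x0,y0])@u), n.min(),n.max())
q=pts(uvof(m),d,c,pos,R);print(np.percentile(q,50,0),np.percentile(q[:,2],[5,50,95]))
```

```text
left edge 0.08324962 -0.99652874 0.42929694 0.25604686
yaw 0.083346084
x left/right 0.44910755645764133 0.5963216865432139
y top/bot 0.3368611152030704 0.06026996245285261
stop x [0.4989 0.4992 0.5472 0.5474] y [0.3071 0.3073 0.3187 0.3189] 0.06003973582628164
V x [0.486  0.487  0.5578 0.5585] y [0.2532 0.2535 0.2822 0.2826]
V x [0.4866 0.4878 0.5582 0.559 ] y [0.1126 0.1129 0.1527 0.153 ]
cradle [0.5044 0.2414] 0.5227146215004277 0.1985655388279615
handle loc [0.1124 0.0691 0.1886] [0.1011 0.0616 0.1665] [0.128  0.0763 0.1981]
top face slope [-0.2967  0.2201]
tube yaw -0.30335924 len 0.22584085772011336
centre [ 0.466  -0.2376] 53 274
[ 0.4723 -0.2176  0.0664] [0.06   0.0664 0.0686]
```

```bash
cat >> h.py <<'E'
YAW=.081; EX=np.array([np.cos(YAW),np.sin(YAW)]);EY=np.array([-np.sin(YAW),np.cos(YAW)]);C=np.array([.5050,.2403])
def crad(x,y,z): return np.r_[C+x*EX+y*EY,z]
def st():
    s=sense();l=s["position"][:2]-C;print("t%.2f"%s["time_s"],"loc",np.round([l@EX,l@EY,s["position"][2]],4),"F",np.round([s["wrist_force"][:2]@EX,s["wrist_force"][:2]@EY,s["wrist_force"][2]],2),"gap %.4f gf %.1f"%(s["finger_gap"],s["gripper_force"]));return s
E
python3 - <<'E'
from h import *
D=down(np.pi/2-.3034)
move_l([.4662,-.2372,.11],D,feed=.1)
print(move_l([.4662,-.2372,.060],feed=.06,until_force=8));st()
command_gripper(.015,40);st()
move_l([.4662,-.2372,.16],feed=.1);sleep(.2);st()
movep(crad(0,-.011,.16),down(np.pi/2+YAW));sleep(.3);st()
p,d=camera("wrist");cv2.imwrite("pics/held.png",p[:,:,::-1])
E
```

```text
False
t7.90 loc [-0.077  -0.4728  0.0603] F [ 0.79 -0.55  0.42] gap 0.0855 gf 0.0
t8.47 loc [-0.0771 -0.4729  0.0603] F [ 0.26 -0.06  3.25] gap 0.0266 gf 39.2
t9.82 loc [-0.0775 -0.4726  0.1595] F [-0.2  -0.26 -1.69] gap 0.0268 gf 39.4
t11.82 loc [ 0.0003 -0.0117  0.16  ] F [ 0.32 -0.76 -1.57] gap 0.0269 gf 39.4
```

View pics/held.png

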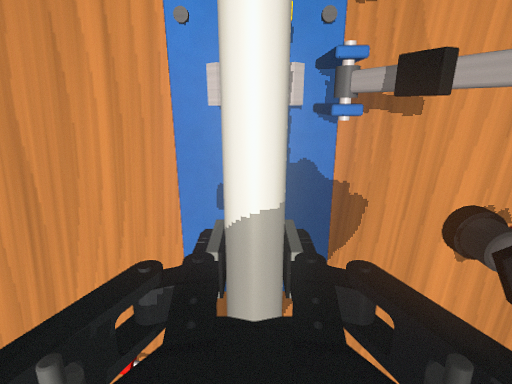

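The held view shows the tube at column 255, centred over the V-block, which spans columns 207–304. It is held level and lined up with the groove. Next I lower it.

Run:
```python
from h import *
move_l(crad(0,-.011,.062),feed=.08);sleep(.2);st()
print(move_l(crad(0,-.011,.0485),feed=.012,until_force=3));s=st()
sleep(.2);st()
command_gripper(.034);sleep(.3);st()
```

```text
t13.45 loc [ 0.0002 -0.011   0.0624] F [-0.22 -0.13 -1.92] gap 0.0268 gf 39.4
True
t14.20 loc [ 0.0004 -0.011   0.0529] F [1.47 0.77 1.45] gap 0.0264 gf 39.6
t14.40 loc [ 0.0004 -0.011   0.0529] F [2.25 1.41 3.57] gap 0.0267 gf 39.6
t14.94 loc [-0.0007 -0.0118  0.0522] F [ 0.96  0.06 -0.07] gap 0.0340 gf 0.0
```

Run:
```python
from h import *
command_gripper(.055)
move_l(crad(0,-.011,.13),feed=.12)
movep(crad(0,-.165,.11),down(np.pi/2+YAW));command_gripper(0)
move_l(crad(0,-.165,.060),feed=.08);sleep(.3);b=st()
print(move_l(crad(0,-.105,.060),feed=.012,until_force=6))
for i in range(3): sleep(.3);s=st()
```

```text
t18.38 loc [ 0.0002 -0.165   0.0603] F [-0.27 -0.46  0.24] gap -0.0001 gf 0.0
True
t21.99 loc [-0.0007 -0.122   0.0591] F [-0.2  -0.88  0.54] gap 0.0002 gf 0.0
t22.29 loc [-0.0006 -0.1222  0.0593] F [ 0.13 -0.87  0.15] gap -0.0003 gf 0.0
t22.59 loc [-0.0006 -0.1222  0.0593] F [ 0.46 -0.6   0.38] gap -0.0001 gf 0.0
```

Run:
```python
from h import *
y=-.122
def fy(): return np.mean([(sleep(.03),sense()["wrist_force"][:2]@EY)[1] for _ in range(5)])
f=fy();print(f)
for i in range(25):
    if f<-7.6 or y>-.112: break
    y+= .0005 if f>-4 else .00025
    move_l(crad(-.0005,y,.0595),feed=.01);f=fy();print(round(y,5),round(f,2),end="; ")
sleep(1);st()
```

```text
0.25758225394740764
-0.1215 -0.2; -0.121 -0.49; -0.1205 -0.59; -0.12 -3.18; -0.1195 -5.2; -0.11925 -5.66; -0.119 -6.08; -0.11875 -6.65; -0.1185 -7.48; -0.11825 -7.65; t27.93 loc [-0.0005 -0.1206  0.0594] F [-1.18 -7.24  4.21] gap -0.0002 gf 3.8
```

Run:
```python
from h import *
move_l(crad(-.0005,-.1179,.0595),feed=.01);sleep(.6);st()
move_l(crad(0,-.16,.060),feed=.05);st()
move_l(crad(0,-.16,.14),feed=.15)
movep(crad(.04,.0,.30),down(np.pi/2+YAW));sleep(.3);st()
pos,R=wristpose();p,d=camera("wrist");np.savez("pics/wseat.npz",p=p,d=d,pos=pos,R=R)
cv2.imwrite("pics/seat.png",cv2.resize(p[20:260,150:470],None,fx=2.4,fy=2.4)[:,:,::-1])
```

```text
t28.77 loc [-0.0005 -0.1206  0.0594] F [-1.75 -8.52  5.72] gap 0.0001 gf 4.2
t29.77 loc [ 0.     -0.1596  0.0601] F [ 0.54 -0.01 -0.06] gap 0.0003 gf 0.0
t31.67 loc [ 0.0401 -0.0012  0.2991] F [-0.17 -0.37 -0.42] gap -0.0001 gf 0.0
```

View pics/seat.png

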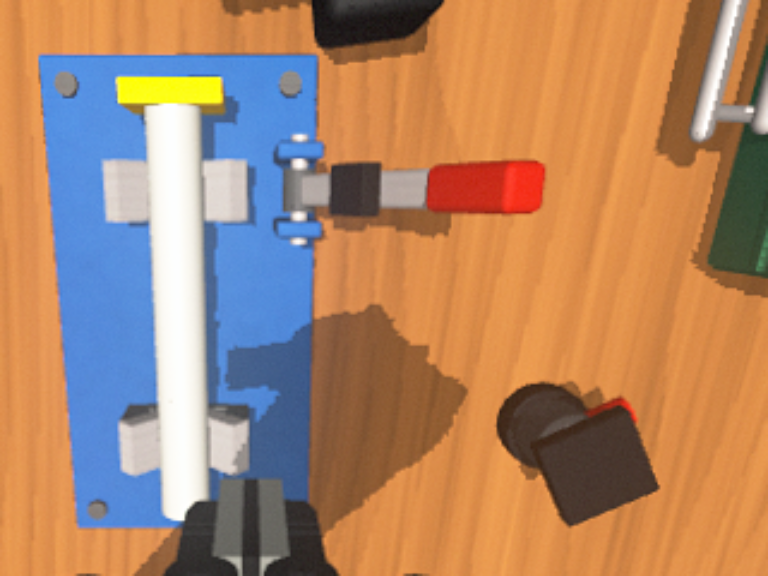

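The seat view shows the tube lying in both V-blocks with its end against the yellow stop, at crop (172,103). The clamp handle is upright and free at crop (487,187). At about 2.0 rad, its measured extents match the model. Next I grip the handle and swing it over.

```bash
cat >> h.py <<'E'
def hp(th,dz=0): return crad(.062-.12*np.cos(th),.0695,.07+.12*np.sin(th)+.006+dz)
E
python3 - <<'E'
from h import *
best=None
for yw in(YAW,YAW+np.pi):
    q=[inverse_kinematics(hp(t),down(yw)) for t in(2,1.5,1,.5,0)]
    print(yw,[None if x is None else np.round(x,2).tolist() for x in q])
E
```

```text
0.081 [[-0.14, 0.63, -0.62, 1.54, 0.4, 1.1, -2.34], [-0.12, 0.54, -0.65, 1.67, 0.37, 1.06, -2.38], [-0.12, 0.49, -0.68, 1.81, 0.37, 0.97, -2.44], [-0.16, 0.49, -0.66, 1.92, 0.4, 0.85, -2.52], [-0.22, 0.56, -0.6, 1.99, 0.46, 0.73, -2.59]]
3.222592653589793 [[0.17, 0.93, -1.29, 1.52, 0.91, 1.38, 0.46], [0.21, 0.86, -1.32, 1.65, 0.86, 1.33, 0.39], [0.23, 0.82, -1.33, 1.79, 0.84, 1.25, 0.31], [0.21, 0.82, -1.3, 1.91, 0.88, 1.15, 0.21], [0.16, 0.86, -1.22, 1.97, 0.96, 1.05, 0.14]]
```

Run:
```python
from h import *
D=down(YAW)
movep(hp(2.0,.075),D);command_gripper(.045);st()
print(move_l(hp(2.0),feed=.08,until_force=6));sleep(.2);st()
command_gripper(.008,20);sleep(.2);st()
for t in(1.85,1.7):
    move_l(hp(t),feed=.07);st()
p,d=camera("scene");cv2.imwrite("pics/grip.png",cv2.resize(p[130:260,270:430],None,fx=4,fy=4)[:,:,::-1])
```

```text
t33.54 loc [0.1119 0.0694 0.2601] F [-0.2   0.22 -0.07] gap 0.0449 gf 0.0
False
t34.83 loc [0.1122 0.0697 0.1857] F [-0.3  -0.52 -0.11] gap 0.0449 gf 0.0
t35.39 loc [0.1119 0.0704 0.1855] F [1.43 2.48 1.15] gap 0.0156 gf 24.3
t35.80 loc [0.095  0.0704 0.1918] F [0.7  5.31 1.92] gap 0.0156 gf 24.3
t36.21 loc [0.0776 0.0703 0.1955] F [0.14 5.35 0.49] gap 0.0155 gf 24.1
```

View pics/grip.png

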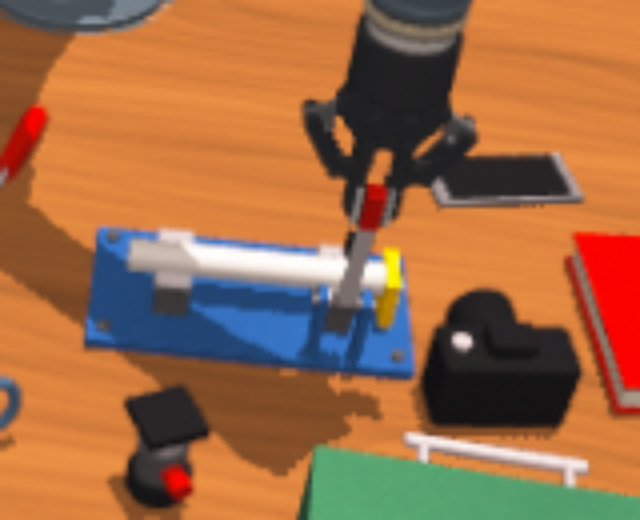

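The scene view shows the handle held between the fingers at crop (372,205). The arm is swinging upright, clear of the stop and the camera. I'll carry on with the arc.

```bash
sed -i 's/\.0695,\.07+/.071,.07+/' h.py
python3 - <<'E'
from h import *
for t in(1.5,1.3,1.1,.9,.7,.5,.35,.2): move_l(hp(t),feed=.08);st()
for t in(.1,.05,.02,0): move_l(hp(t),feed=.03);sleep(.15);st()
E
```

```text
t36.71 loc [0.054  0.0704 0.1962] F [0.06 1.62 4.18] gap 0.0156 gf 24.1
t37.16 loc [0.0299 0.0704 0.1919] F [ 0.58 -0.35  7.75] gap 0.0155 gf 23.7
t37.61 loc [0.0068 0.0703 0.1827] F [-0.97 -1.5   5.73] gap 0.0153 gf 22.3
t38.06 loc [-0.0139  0.0703  0.1692] F [-2.93 -1.05  4.34] gap 0.0153 gf 21.0
t38.51 loc [-0.0308  0.0702  0.1524] F [-3.19 -1.64  1.64] gap 0.0157 gf 20.7
t38.96 loc [-0.044   0.0702  0.1327] F [-4.02 -1.78 -2.61] gap 0.0155 gf 21.1
t39.33 loc [-0.0511  0.0702  0.1166] F [-3.91 -2.18 -2.07] gap 0.0157 gf 21.8
t39.71 loc [-0.0558  0.0702  0.0995] F [-3.39 -4.47 -2.09] gap 0.0156 gf 22.2
t40.41 loc [-0.0576  0.0703  0.0882] F [-5.2  -4.46  1.69] gap 0.0153 gf 22.5
t40.91 loc [-0.0581  0.0702  0.0821] F [-4.15 -5.    1.24] gap 0.0159 gf 22.4
t41.33 loc [-0.0583  0.0703  0.0785] F [-4.42 -4.26  0.09] gap 0.0160 gf 22.4
t41.73 loc [-0.0583  0.0702  0.0762] F [-4.34 -4.67  1.13] gap 0.0157 gf 22.4
```

Run:
```python
from h import *
command_gripper(.045);sleep(.2);st()
move_l(hp(0,.10),feed=.12)
movep(crad(-.03,-.06,.22),down(np.pi/2+YAW));sleep(.3);st()
pos,R=wristpose();p,d=camera("wrist");np.savez("pics/wcl.npz",p=p,d=d,pos=pos,R=R)
cv2.imwrite("pics/clamped.png",p[:,:,::-1])
h=cv2.cvtColor(p,cv2.COLOR_RGB2HSV).astype(int)
c=camera_params("wrist")
m=big(((h[...,0]<8)|(h[...,0]>172))&(h[...,1]>150)&(h[...,2]>60))
q=pts(uvof(m),d,c,pos,R);l=np.c_[(q[:,:2]-C)@EX,(q[:,:2]-C)@EY,q[:,2]]
print("handle",len(l),np.percentile(l,[2,50,98],axis=0).round(4))
t=l[l[:,2]>np.percentile(l[:,2],30)];print("top fit",np.polyfit(t[:,0],t[:,2],1),np.median(t[:,2]))
```

```text
t42.32 loc [-0.0579  0.0712  0.0761] F [-0.29  0.46 -0.14] gap 0.0454 gf 0.0
t45.10 loc [-0.0301 -0.0598  0.22  ] F [ 0.34  0.81 -0.65] gap 0.0451 gf 0.0
handle 1370 [[-0.0747  0.0616  0.0898]
 [-0.0567  0.0687  0.0969]
 [-0.0377  0.0771  0.1003]]
top fit [0.23124921 0.11280898] 0.09773873929106261
```

View pics/clamped.png

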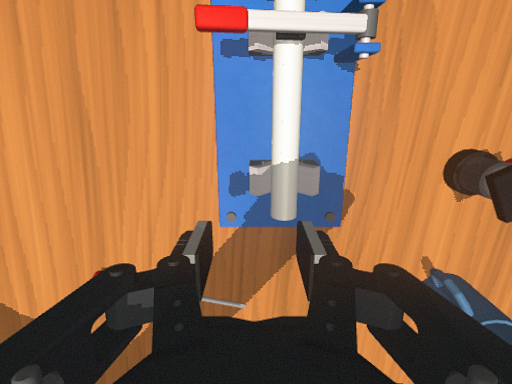

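The clamped view shows the arm lying across the tube, from the handle at (222,17) to the hinge at (370,22), with the tube still seated. Before trusting the handle height, I'll check this depth picture against known surfaces.

Run:
```python
from h import *
np.set_printoptions(precision=4,suppress=True,linewidth=150)
f=np.load("pics/wcl.npz");c=camera_params("wrist")
def L(uv):
    q=pts(uv,f["d"],c,f["pos"],f["R"]);return np.c_[(q[:,:2]-C)@EX,(q[:,:2]-C)@EY,q[:,2]]
print("arm row 17-20");print(L([(u,18) for u in range(198,378,9)]))
print("handle col");print(L([(220,v) for v in range(4,34,3)]))
print("tube",L([(288,v) for v in range(60,200,35)]));print("base",L([(235,60),(235,120),(240,200),(230,40)]))
```

```text
arm row 17-20
[[-0.0732  0.0687  0.0979]
 [-0.0665  0.0686  0.0983]
 [-0.0599  0.0687  0.098 ]
 [-0.0533  0.0691  0.0965]
 [-0.0467  0.0695  0.095 ]
 [-0.04    0.0696  0.0945]
 [-0.0333  0.0705  0.0908]
 [-0.0264  0.0708  0.0893]
 [-0.0195  0.0708  0.0893]
 [-0.0125  0.0711  0.0882]
 [-0.0054  0.0714  0.0867]
 [ 0.0018  0.0717  0.0855]
 [ 0.009   0.0721  0.0838]
 [ 0.0162  0.0722  0.0831]
 [ 0.0233  0.0722  0.083 ]
 [ 0.0308  0.0726  0.0813]
 [ 0.0381  0.0728  0.0803]
 [ 0.0454  0.0729  0.0798]
 [ 0.0528  0.073   0.0789]
 [ 0.0603  0.0732  0.0778]]
handle col
[[-0.0656  0.1019  0.0116]
 [-0.0567  0.0758  0.098 ]
 [-0.0568  0.074   0.0975]
 [-0.0568  0.0721  0.0976]
 [-0.0569  0.0701  0.0975]
 [-0.0569  0.0681  0.0978]
 [-0.0571  0.0663  0.0969]
 [-0.057   0.064   0.0985]
 [-0.0572  0.0623  0.0974]
 [-0.0581  0.0619  0.0894]]
tube [[-0.0316  0.0106  0.3377]
 [-0.0003  0.0152  0.0594]
 [ 0.0007 -0.0167  0.0599]
 [ 0.002  -0.051   0.0592]]
base [[-0.0517  0.0508  0.0119]
 [-0.0528 -0.0104  0.0135]
 [-0.0485 -0.1037  0.0142]
 [-0.0565  0.0698  0.0114]]
```

The depth is sound: the tube top reads 0.0595 and the base 0.012. The arm is therefore still at about 0.15 rad, because the handle slipped in the grip. I'll press it down from above with closed fingertips, targeting a handle top of z = 0.078.

Run:
```python
from h import *
D=down(np.pi/2+YAW);P=lambda z:crad(-.060,.0705,z)
movep(P(.150),D);command_gripper(0);sleep(.2);st()
move_l(P(.126),feed=.06);sleep(.2);st()
for z in np.r_[np.arange(.123,.107,-.003),.106,.1045,.103]: move_l(P(z),feed=.02);sleep(.15);print("%.4f"%z,end=" ");st()
```

```text
t46.50 loc [-0.06    0.0705  0.15  ] F [-0.47 -0.46 -0.67] gap 0.0001 gf 0.0
t47.25 loc [-0.0599  0.0706  0.1262] F [-0.28 -0.23  0.01] gap 0.0000 gf 0.0
0.1230 t47.70 loc [-0.0599  0.0706  0.1231] F [0.25 0.07 0.23] gap -0.0003 gf 0.3
0.1200 t48.15 loc [-0.06    0.0703  0.1198] F [ 0.34 -0.05  0.42] gap -0.0000 gf 0.1
0.1170 t48.60 loc [-0.0599  0.0703  0.1168] F [-0.06 -0.17  0.3 ] gap 0.0001 gf 0.0
0.1140 t49.05 loc [-0.0599  0.0704  0.1139] F [0.38 0.9  0.15] gap 0.0003 gf 0.0
0.1110 t49.50 loc [-0.06    0.0705  0.1109] F [-1.01  1.19 -0.17] gap -0.0002 gf 0.1
0.1080 t49.95 loc [-0.0599  0.0705  0.1079] F [-0.62 -0.    0.51] gap 0.0000 gf 0.4
0.1060 t50.35 loc [-0.0601  0.0705  0.106 ] F [-1.96 -0.67  2.25] gap 0.0001 gf 1.3
0.1045 t50.75 loc [-0.0601  0.0706  0.1046] F [-2.65 -0.48  4.79] gap -0.0001 gf 2.2
0.1030 t51.15 loc [-0.0602  0.0706  0.1031] F [-2.71 -0.52  5.41] gap 0.0001 gf 2.5
```

```bash
cat > look.py <<'E'
from h import *
np.set_printoptions(precision=4,suppress=True,linewidth=150)
movep(crad(-.03,-.06,.22),down(np.pi/2+YAW));sleep(.3);st()
pos,R=wristpose();p,d=camera("wrist");c=camera_params("wrist")
cv2.imwrite("pics/look.png",p[:,:,::-1])
def L(uv):
    q=pts(uv,d,c,pos,R);return np.c_[(q[:,:2]-C)@EX,(q[:,:2]-C)@EY,q[:,2]]
h=cv2.cvtColor(p,cv2.COLOR_RGB2HSV).astype(int)
m=big(((h[...,0]<8)|(h[...,0]>172))&(h[...,1]>150)&(h[...,2]>60));b=uvof(m);print(b.min(0),b.max(0))
r=int(np.median(b[:,1]))-2
print(r,L([(u,r) for u in range(203,378,12)]));print(np.percentile(L(b)[:,2],[20,50,80]))
E
python3 - <<'E'
from h import *
move_l(crad(-.060,.0705,.15),feed=.1)
import look
E
```

```text
t52.72 loc [-0.0306 -0.0588  0.2196] F [-0.57 -0.    0.27] gap 0.0001 gf 0.0
[198  14] [246  38]
24 [[-0.0321  0.0115  0.3373]
 [-0.0641  0.0703  0.0775]
 [-0.0543  0.07    0.079 ]
 [-0.0447  0.0702  0.0784]
 [-0.0351  0.0708  0.076 ]
 [-0.0253  0.0709  0.0753]
 [-0.0157  0.0706  0.0769]
 [-0.0058  0.0709  0.0757]
 [ 0.0038  0.0706  0.0766]
 [ 0.0135  0.0707  0.0764]
 [ 0.0233  0.0708  0.0759]
 [ 0.0328  0.0705  0.0767]
 [ 0.0426  0.0706  0.0763]
 [ 0.052   0.0704  0.0771]
 [ 0.0616  0.0702  0.0773]]
[0.0768 0.0778 0.0786]
```

View pics/look.png

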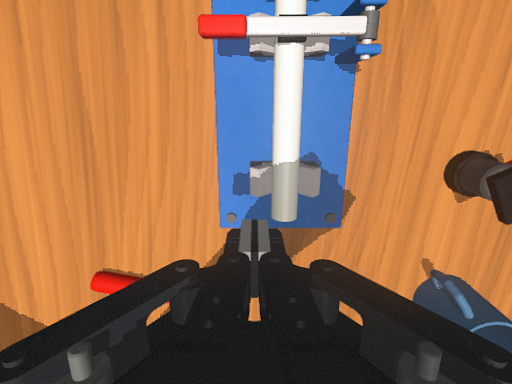

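The clamp arm is level across the tube, from the handle at (222,26) to the hinge at (372,25). The tube's near end is at (284,220), unchanged, and the robot is clear of everything.

```bash
python3 -c "
from rig import *
print(finish_job())"
```

```text
the job is handed in; nothing more can be done
None
```

The job is handed in at about 53 s: the tube is seated in both V-blocks and was pressed against the stop at about 8 N. The clamp arm is level to within about 1 mm at the handle, so the pad should be squeezed about half way. The first swing left the arm at about 0.15 rad because the handle slipped in the grip, so I pressed it down again with closed fingertips.

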